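# Lean a rinsed sharpening stone in its drying stand

## Robot

A 6-joint arm with a two-finger parallel gripper is mounted at the origin on the work surface; the furniture and walls round the work are solid. World frame = base frame: x ahead of the robot, y to its left, z up, the work surface at z = 0. Lengths are in m, angles in rad, forces in N, time in s.
With the tool pointing down it reaches from about 0.35 to 0.975 m from the base axis. Payload 4.9 kg.
Tool frame: the origin (TCP) lies on the centre line of the jaws, within the pads' length; the fingertips stand manip.tcp_to_tips ahead of it and the grasp point (between the pads) is the TCP (manip.tcp_to_tips is the distance from the TCP to the fingertips, in m); y points along the fingers, z is the direction in which the jaws open and shut, and the axes are right-handed (so a half turn about y gives the same grasp; the last joint's range is limited). The gripper opens to 85 mm and grips with 20 to 120 N. Pads are 22 mm wide; open, the fingers measure 114 mm over their backs; the gripper's body (76 mm by 85 mm) begins 54 mm behind the grasp point. The pads swing forward as they close: fully open they stand 13 mm farther back than shut.
Start: joints at [1.14, 0.053, 1.613, -0, 1.476, -0.119], TCP at [0.192, 0.595, 0.25] pointing down, gripper open.
Joint ranges: [-3.01, 3.01], [-1.01, 2.22], [0.06, 2.58], [-1.02, 4.17], [0.09, 2.62], [-3.14, 3.14]. Speed limits (rad/s): [2.57, 2.57, 3.14, 3.14, 3.14, 3.14].

## Interface

Orientations are given as a unit quaternion [w, x, y, z].
In Python, from plant import manip gives the robot as it stands.
- The arm moves only by the tool apply_moves, never from a script. Its argument "moves" is a list of rows, each a list of 7 numbers: the gripper's target within -1 to 1 (shut at 1, half-way at 0, fully open at -1), then the shift along the tool's x, y, z in mm, then the turn, a rotation vector about the tool's x, y, z in degrees. A call has 1 to 20 rows; each row shifts and turns the commanded pose from where the row before left it, along the tool's axes as they then stand; what a row does not reach is not made up. A row lasts 1/10 s, in which the tool goes at most 50 mm and 8.59 degrees, less where a joint would pass 70% of its speed; a pose out of reach is approached as far as the arm can. A call with a gripper value outside its range is refused whole. The fingers move at their own pace and stop on an object; the grip force is fixed at half the most. Time passes only in rows, so rows that do not move let the fingers close. It gives the time, the measured TCP pose, the force and the opening at its end, in the units of the state.
- manip.state(): the state, without advancing time (a new reading comes with each control period).
- manip.grab_frame(name): name is "scene" or "top" or "wrist"; returns the picture (384x512x3 uint8, blue, green, red); there is no depth.
- manip.calibration(name): a dict with "mtx" (3x3 intrinsics, pixels), "T" (4x4, takes a point from camera to world coordinates); the wrist camera has in their place "T_tool_cam" (4x4, takes a point from camera to tool coordinates, whose origin is the TCP and whose axes are the tool frame's). Camera axes: x right, y down, z forward; pixel columns grow to the right and rows downward; lengths in m; the calibration is good to about 2 mm. A picture is of the moment at which its call begins: read the wrist's pose just before it. calibration takes no time and is no camera call.
- manip.job_done(): hands the job in, once; it reports no verdict.
The state is a dict: "time": time; "joint_pos": joint angles; "joint_vel": joint speeds; "joint_efforts": joint torques, N m; "tool_pos": TCP position; "tool_rot": TCP orientation; "contact_force": force on the tool from outside, world axes, zero at the start; "ft_torque": the same for the moment, N m; "gripper_width": opening from 0.0 (shut) to 1.0 (fully open).
Only numpy, scipy, OpenCV 4.12 (cv2) and the standard library are available. Lean on these libraries where they do the work, as an engineer would, in place of code of your own. Each camera call takes 0.05 s, during which the arm holds its last target. There are 200 camera calls.

## Task

The rinsed sharpening stone must dry leaning on end. First lean it lengthwise on the low open sloping rest, foot down on the ledge, and let go of it; then take it again by its upper end and stand it in the steep stand between the two side guards, with its foot down on the ledge and its broad face leaning flat against the back, and let go. Leave the copper-lidded jar and the little dark pot where they are.

Things in the scene. Friction and masses are not known exactly. Their poses are not given: they have to be found in the camera images.
- stone: Sharpening stone, a plain grey slab with a thin pale layer on one broad face, 180 x 60 x 18 mm, 0.22 to 0.4 kg. Starts lying flat on the worktop. Origin in the centre of its broad pale face (its underside at first), x along its 180 mm length, y along its 60 mm width, z through its 18 mm thickness. Both ends and both faces serve equally.
- stone_mid (a point): The centre of the stone, 9 mm from both broad faces, 90 mm from both ends. Axes as the stone's.
- rest: Low open rest, fixed: wooden sloping back on a steel base plate 125 x 66 mm, no sides. Origin in its underside, x level, the way a slab on it leans (foot to upper end). Its back is 105 mm long up the slope, 44 mm wide, 10 mm thick, so a seated stone overhangs it by 75 mm at the upper end and 8 mm at each side. The ledge is 56 mm wide and stands out 26 mm, square to the back.
- rest_seat: Seat of the rest: origin in the inner corner where ledge meets back, at mid-width, 17 mm above the worktop; x runs up the slope along the back (45 degrees above level), z square out of the back (up and forwards), y across. Back: plane z = 0; ledge: plane x = 0. A stone seated here has its centre at x = 90, y = 0, z = 9 mm, its length along x.
- stand: Steep stand, fixed: wooden back (110 mm up the slope, 10 mm thick), ledge (stands out 26 mm) and two 12 mm thick side guards, 76 mm apart inside, from the ledge to 165 mm up the slope, from 12 mm behind to 28 mm before the back: no room for fingers beside a stone there. Open in front, and behind above the back. Base plate 130 x 110 mm. Origin in its underside, x level, the way a slab leans.
- stand_seat: Seat of the stand: origin in the inner corner where ledge meets back, at mid-width, 20 mm above the worktop; x runs up the slope along the back (72 degrees above level), z square out of the back, y across. Back: plane z = 0; ledge: plane x = 0; guards at y = -38 and +38 mm. A stone seated here has its centre at x = 90, y = 0, z = 9 mm, length along x.
- copper_jar: Glass jar with a copper lid, 62 mm wide, 60 mm high, loose bystander. Origin centre of its underside.
- pinch_pot: Small dark pot, 50 mm wide, 29 mm high, loose bystander. Origin centre of its underside.
There are look-alikes about, which are no part of the job. Leave any purple look-alike of the stone alone.

How it is judged:
By the outcome, as a careful person would: the job done as asked, in the order asked, and still so for the second after the job is handed in, with the robot touching nothing.
It also fails if it takes over 69 s, if anything falls off the work surface, if the arm or the gripper's body presses on something with over 40 N, if the wrist force passes 120 N, or if a joint passes its speed limit or range.

## Working session

There is one attempt and no reset: what is moved stays moved. The work goes in short steps, Python scripts to look and compute and a tool call to move; the robot and the scene stay as the last step left them, time stands still between calls to the robot, and variables do not carry over. Pictures are saved under pics/ and viewed, about 8 in all and at most 12, crops included, and the job is handed in when it is done.

Besides the shell and the picture viewer there is one more tool, called after "Call:" by a JSON object that holds its "api" and its "payload", one argument or row to a line. apply_moves: Moves the arm, as the interface text tells. Its arguments: {"type":"object","properties":{"moves":{"type":"array","items":{"type":"array","items":{"type":"number"}}}},"required":["moves"]}

```bash
mkdir -p pics; ls
python3 - <<'E'
from plant import manip
import cv2,numpy as np
np.set_printoptions(precision=4,suppress=True)
print(manip.state(), manip.tcp_to_tips)
for n in("scene","top","wrist"):
    cv2.imwrite(f"pics/{n}0.png",manip.grab_frame(n)); print(n,manip.calibration(n))
a=cv2.imread("pics/scene0.png");b=cv2.imread("pics/top0.png")
cv2.imwrite("pics/both.png",np.vstack([a,b])[:, :])
E
```

```text
pics
{'time': 0.0, 'joint_pos': array([ 1.14  ,  0.0534,  1.6143,  0.    ,  1.476 , -0.119 ]), 'joint_vel': array([ 0.0005,  0.0005,  0.001 , -0.0009, -0.0008, -0.0012]), 'joint_efforts': array([  0.0002, -39.3683, -37.0175,  -0.0001,   0.0072,   0.    ]), 'tool_pos': array([0.1915, 0.5943, 0.2491]), 'tool_rot': array([-0.6978,  0.6992, -0.11  ,  0.1096]), 'contact_force': array([-0.744 , -0.7404,  0.0999]), 'ft_torque': array([ 0.0012,  0.0046, -0.0485]), 'gripper_width': 1.001052098895496} 0.019
scene {'mtx': array([[482.7979,   0.    , 267.1499],
       [  0.    , 482.7979, 197.3119],
       [  0.    ,   0.    ,   1.    ]]), 'T': array([[-0.2539,  0.6753, -0.6925,  1.35  ],
       [ 0.9672,  0.1719, -0.187 ,  0.2069],
       [-0.0073, -0.7172, -0.6968,  1.0443],
       [ 0.    ,  0.    ,  0.    ,  1.    ]])}
top {'mtx': array([[479.1239,   0.    , 251.5287],
       [  0.    , 479.1239, 192.4369],
       [  0.    ,   0.    ,   1.    ]]), 'T': array([[ 0.0075, -0.9979,  0.0637,  0.274 ],
       [-0.9998, -0.0063,  0.0196, -0.0833],
       [-0.0192, -0.0638, -0.9978,  1.4975],
       [ 0.    ,  0.    ,  0.    ,  1.    ]])}
wrist {'mtx': array([[285.4454,   0.    , 255.4553],
       [  0.    , 285.4454, 191.1038],
       [  0.    ,   0.    ,   1.    ]]), 'T_tool_cam': array([[ 0.0013,  0.9626,  0.271 , -0.0702],
       [ 0.0007, -0.271 ,  0.9626, -0.1234],
       [ 1.    , -0.0011, -0.001 , -0.0003],
       [ 0.    ,  0.    ,  0.    ,  1.    ]])}
```

View pics/scene0.png

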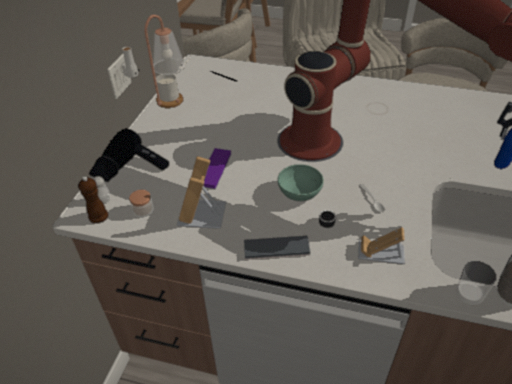

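View pics/top0.png

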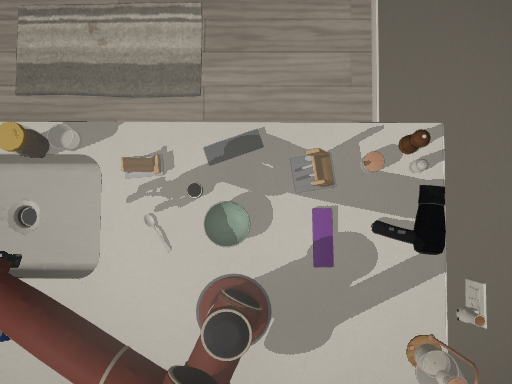

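The scene and top pictures show these candidates for the stone: the grey slab at scene (277,247) / top (234,148), and the purple look-alike at scene (217,168) / top (322,237), which I leave alone. The rest is at scene (383,243) / top (142,165). The stand is at scene (197,195) / top (313,170). The jar is at top (373,161) and the pot at top (195,190). I choose the grey slab and check it in a close crop.

Run:
```python
import cv2,numpy as np
a=cv2.imread("pics/scene0.png");b=cv2.imread("pics/top0.png")
def c(i,x,y,w,h):
    p=cv2.resize(i[y:y+h,x:x+w],(400,300),interpolation=cv2.INTER_CUBIC)
    for k in range(0,w,10):
        t=k*400//w; cv2.line(p,(t,0),(t,6 if (x+k)%50 else 14),(0,0,255),1)
        if (x+k)%20==0: cv2.putText(p,str(x+k),(t,24),0,.35,(0,0,255),1)
    for k in range(0,h,10):
        t=k*300//h; cv2.line(p,(0,t),(8,t),(0,0,255),1)
        if (y+k)%20==0: cv2.putText(p,str(y+k),(10,t+4),0,.35,(0,0,255),1)
    return p
cv2.imwrite("pics/crops.png",np.vstack([np.hstack([c(b,190,110,100,75),c(b,100,130,80,60)]),np.hstack([c(b,280,130,80,60),c(a,160,150,120,90)])]))
cv2.imwrite("pics/crops2.png",np.vstack([np.hstack([c(a,230,215,100,75),c(a,340,215,80,60)])]))
```

```text
(no output)
```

View pics/crops.png

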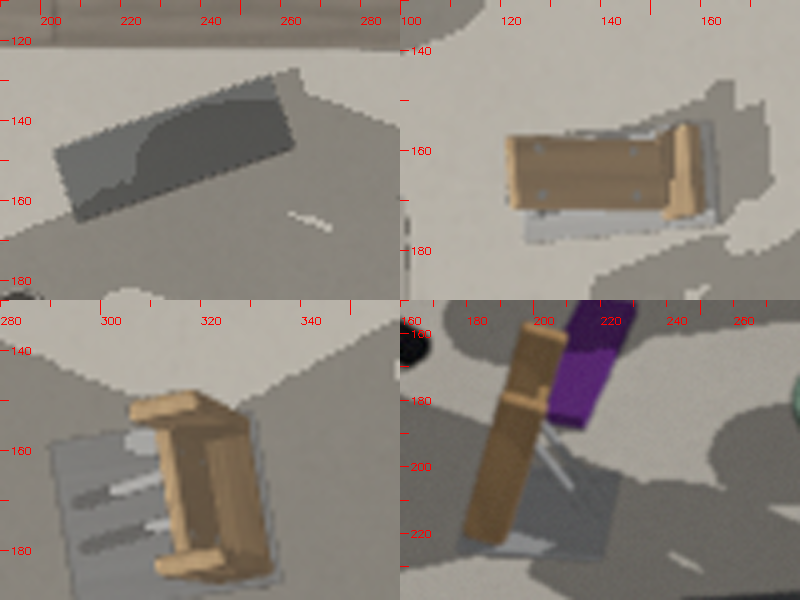

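View pics/crops2.png

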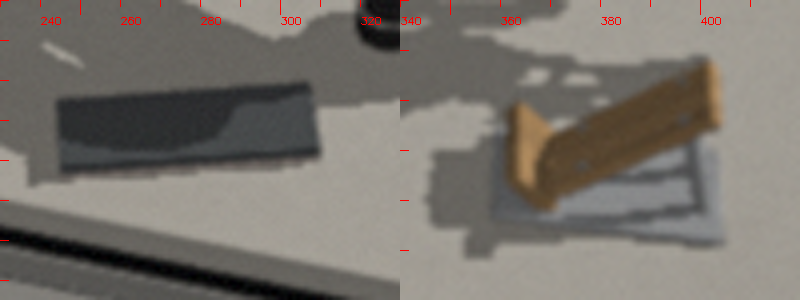

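The close crop shows the grey slab at top (203,147)-(264,147), uniformly grey with no purple, so it is the right one. The rest's ledge is at top (157,163) and its back rises towards image-left (+y). The stand's back is at top (320,167), with its struts to the left, so it also leans roughly +y.

```bash
cat > h.py <<'E'
import numpy as np,cv2
from plant import manip
from scipy.spatial.transform import Rotation as R
np.set_printoptions(precision=4,suppress=True)
def ray(mtx,T,p,z):
    d=T[:3,:3]@np.linalg.solve(mtx,[p[0],p[1],1.]);return T[:3,3]+d*(z-T[2,3])/d[2]
def px(name,p,z):
    c=manip.calibration(name);return ray(c["mtx"],c["T"],p,z)
def tool():
    s=manip.state();q=s["tool_rot"];T=np.eye(4);T[:3,:3]=R.from_quat(q[[1,2,3,0]]).as_matrix();T[:3,3]=s["tool_pos"];return T
def wcam():
    c=manip.calibration("wrist");return c["mtx"],tool()@c["T_tool_cam"]
def proj(mtx,T,P):
    q=(np.linalg.inv(T)@np.c_[P,np.ones(len(P))].T)[:3];q=mtx@q;return (q[:2]/q[2]).T
E
python3 - <<'E'
from h import *
t=[px("top",p,.018) for p in [(203.25,147),(258,129),(263.75,147),(209.25,165.5)]]
s=[px("scene",p,.018) for p in [(244.25,240),(307,235.75),(309.5,252.5),(245.5,256)]]
for n,q in(("top",t),("scene",s)):
    q=np.array(q);print(n,q[:,:2],q.mean(0),[np.linalg.norm(q[i]-q[(i+1)%4]) for i in range(4)])
print("rest top upper",px("top",(123.6,157.6),.091),px("top",(123.8,171.6),.091))
print("rest plate",[px("top",p,.003) for p in[(162.4,154.4),(163.4,174.4),(125,178.4)]])
print("rest plate sc",[px("scene",p,.003) for p in[(358,258),(404.6,263.6),(402.4,243)]])
print("stand guards tops",px("top",(306,152.5),.177),px("top",(311,183.5),.177))
print("stand plate",[px("top",p,.003) for p in[(290,158.5),(335,186),(331,152)]])
print("jar,pot",px("top",(373,161),.06),px("top",(195,190),.029))
T=tool();print(T)
E
```

```text
top [[ 0.5095  0.0975]
 [ 0.5669 -0.0729]
 [ 0.5103 -0.0912]
 [ 0.4516  0.078 ]] [0.5096 0.0028 0.018 ] [np.float64(0.17982293817238879), np.float64(0.05942449041145208), np.float64(0.17909486822337992), np.float64(0.061141641615580666)]
scene [[ 0.5117 -0.0872]
 [ 0.4528  0.0797]
 [ 0.5106  0.0982]
 [ 0.5656 -0.0675]] [0.5102 0.0058 0.018 ] [np.float64(0.17694081601739406), np.float64(0.06069730525338133), np.float64(0.1745836329998541), np.float64(0.0573689863416714)]
rest top upper [0.4651 0.3253 0.091 ] [0.4233 0.3237 0.091 ]
rest plate [array([0.4878, 0.2281, 0.003 ]), array([0.4245, 0.2237, 0.003 ]), array([0.4112, 0.3448, 0.003 ])]
rest plate sc [array([0.4844, 0.2288, 0.003 ]), array([0.4724, 0.353 , 0.003 ]), array([0.3998, 0.3429, 0.003 ])]
stand guards tops [ 0.4701 -0.2075  0.177 ] [ 0.384  -0.2213  0.177 ]
stand plate [array([ 0.4768, -0.1738,  0.003 ]), array([ 0.3911, -0.3141,  0.003 ]), array([ 0.4979, -0.302 ,  0.003 ])]
jar,pot [ 0.4627 -0.4194  0.06  ] [0.3741 0.1197 0.029 ]
[[ 0.9518 -0.0007  0.3068  0.1915]
 [-0.3068 -0.0015  0.9518  0.5944]
 [-0.0002 -1.     -0.0016  0.2493]
 [ 0.      0.      0.      1.    ]]
```

```bash
cat >> h.py <<'E'
up=np.array([0,0,1.])
def frame(yaw,a):
    "tool R gripping a slab's sides, slab length at yaw (deg), raised by a (deg); tool x = down the slab"
    y,a=np.radians([yaw,a]);L=np.array([np.cos(y),np.sin(y),0]);S=np.cross(L,up)
    x=-(np.cos(a)*L+np.sin(a)*up);return np.c_[x,np.cross(S,x),S]
def plan(p,Rt,T=None,n=None):
    "rows (shift then turn, constant) from tool pose T (default measured) to p,Rt"
    T=tool() if T is None else T;D=T[:3,:3].T@Rt;w=R.from_matrix(D).as_rotvec(degrees=True)
    d=T[:3,:3].T@(np.asarray(p)-T[:3,3])*1e3
    n=n or int(max(np.ceil(np.linalg.norm(d)/45),np.ceil(np.linalg.norm(w)/8.3),1))
    r=R.from_rotvec(w/n,degrees=True);A=sum((r**k).as_matrix() for k in range(n))
    t=np.linalg.solve(A,d)
    print("n",n,"row",np.round(t,1),np.round(w/n,2)," total d",np.round(d,1),"w",np.round(w,1))
    Q=np.eye(4);Q[:3,:3]=Rt;Q[:3,3]=p;return Q
E
python3 - <<'E'
from h import *
A=plan([.443,.31,.25],frame(95.4,0))
B=plan([.435,-.235,.32],frame(98.5,0),A)
C=plan([.510,.004,.10],frame(109,0),B)
E
```

```text
n 9 row [44.6 -0.1 -0.8] [0.01 7.41 0.  ]  total d [ 326.6   -0.4 -193.6] w [ 0.1 66.7  0. ]
n 13 row [41.6 -5.4 -5.6] [ 0.   -0.24  0.  ]  total d [541.8 -70.  -59.3] w [ 0.  -3.1  0. ]
n 8 row [-27.   27.5  15.9] [ 0.   -1.31  0.  ]  total d [-225.3  220.   109.5] w [  0.  -10.5   0. ]
```

Call:
{"api": "apply_moves", "payload": {
  "moves": [
    [-1, 44.6, 0, -0.8, 0, 7.41, 0],
    [-1, 44.6, 0, -0.8, 0, 7.41, 0],
    [-1, 44.6, 0, -0.8, 0, 7.41, 0],
    [-1, 44.6, 0, -0.8, 0, 7.41, 0],
    [-1, 44.6, 0, -0.8, 0, 7.41, 0],
    [-1, 44.6, 0, -0.8, 0, 7.41, 0],
    [-1, 44.6, 0, -0.8, 0, 7.41, 0],
    [-1, 44.6, 0, -0.8, 0, 7.41, 0],
    [-1, 44.6, 0, -0.8, 0, 7.41, 0],
    [-1, 0, 0, 0, 0, 0, 0],
    [-1, 0, 0, 0, 0, 0, 0],
    [-1, 0, 0, 0, 0, 0, 0]
  ]
}}

```text
time: 1.35
tool_pos: [0.4427, 0.3112, 0.2502]
tool_rot: [0.523, -0.523, 0.476, -0.475]
contact_force: [-0.1, 0.2, -0.5]
gripper_width: 1.004
```

Run:
```python
from h import *
s=manip.state();print(s["time"],s["joint_vel"].round(3),s["joint_pos"]);T=tool();print(T);m,W=wcam();np.save("w_rest",W)
cv2.imwrite("pics/w_rest.png",manip.grab_frame("wrist"))
plan([.435,-.235,.32],frame(98.5,0))
```

```text
1.35 [ 0.018  0.009 -0.006 -0.002  0.002  0.001] [ 0.4748 -0.1484  1.8074  0.0004  1.4828  0.3785]
[[ 0.0961 -0.0003  0.9954  0.4427]
 [-0.9954  0.0003  0.0961  0.3112]
 [-0.0003 -1.     -0.0003  0.2502]
 [ 0.      0.      0.      1.    ]]
n 13 row [41.7 -5.4 -5.6] [ 0.   -0.23 -0.  ]  total d [543.1 -69.9 -60.5] w [ 0.  -2.9 -0. ]
```

Call:
{"api": "apply_moves", "payload": {
  "moves": [
    [-1, 41.7, -5.4, -5.6, 0, -0.23, 0],
    [-1, 41.7, -5.4, -5.6, 0, -0.23, 0],
    [-1, 41.7, -5.4, -5.6, 0, -0.23, 0],
    [-1, 41.7, -5.4, -5.6, 0, -0.23, 0],
    [-1, 41.7, -5.4, -5.6, 0, -0.23, 0],
    [-1, 41.7, -5.4, -5.6, 0, -0.23, 0],
    [-1, 41.7, -5.4, -5.6, 0, -0.23, 0],
    [-1, 41.7, -5.4, -5.6, 0, -0.23, 0],
    [-1, 41.7, -5.4, -5.6, 0, -0.23, 0],
    [-1, 41.7, -5.4, -5.6, 0, -0.23, 0],
    [-1, 41.7, -5.4, -5.6, 0, -0.23, 0],
    [-1, 41.7, -5.4, -5.6, 0, -0.23, 0],
    [-1, 41.7, -5.4, -5.6, 0, -0.23, 0],
    [-1, 0, 0, 0, 0, 0, 0],
    [-1, 0, 0, 0, 0, 0, 0],
    [-1, 0, 0, 0, 0, 0, 0]
  ]
}}

```text
time: 3.0
tool_pos: [0.4356, -0.235, 0.3202]
tool_rot: [0.536, -0.536, 0.462, -0.461]
contact_force: [0.5, 1.0, 0.0]
gripper_width: 1.002
```

Run:
```python
from h import *
s=manip.state();print(s["time"],s["tool_pos"]);m,W=wcam();np.save("w_stand",W)
cv2.imwrite("pics/w_stand.png",manip.grab_frame("wrist"))
plan([.510,.004,.10],frame(109,0))
a=cv2.imread("pics/w_rest.png");b=cv2.imread("pics/w_stand.png")
cv2.imwrite("pics/w2.png",np.vstack([cv2.resize(a,None,fx=1,fy=1),b])[:, :])
```

```text
3.0 [ 0.4356 -0.235   0.3202]
n 8 row [-27.   27.5  15.9] [ 0.  -1.3 -0. ]  total d [-225.   220.3  109.3] w [  0.  -10.4  -0. ]
```

View pics/w_rest.png

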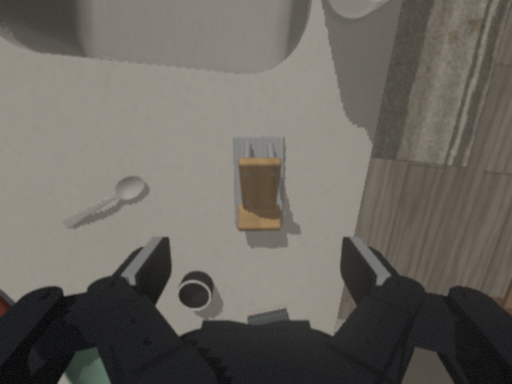

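View pics/w_stand.png

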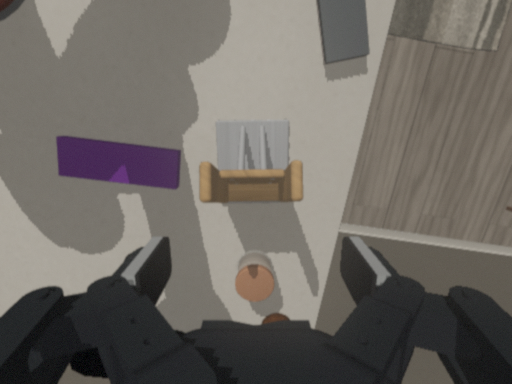

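The wrist pictures show the rest with its back at (240-280,157-207) and its ledge at (237-280,207-230), and the stand with guards at (200-218) and (291-303), ledge towards the bottom. Next is one enlarged crop of both for edge positions.

Run:
```python
import cv2,numpy as np
def c(f,x,y,w,h,W,H):
    p=cv2.resize(cv2.imread(f)[y:y+h,x:x+w],(W,H),interpolation=cv2.INTER_CUBIC)
    for k in range(0,w,10):
        t=k*W//w; cv2.line(p,(t,0),(t,7),(0,0,255),1); cv2.putText(p,str(x+k),(t,18),0,.35,(0,0,255),1)
    for k in range(0,h,10):
        t=k*H//h; cv2.line(p,(0,t),(8,t),(0,0,255),1); cv2.putText(p,str(y+k),(10,t+4),0,.35,(0,0,255),1)
    return p
cv2.imwrite("pics/w3.png",np.hstack([c("pics/w_rest.png",220,130,70,105,380,570),c("pics/w_stand.png",192,110,120,162,420,567)[:567,:] if 0 else c("pics/w_stand.png",192,110,120,162,420,570)]))
```

```text
(no output)
```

View pics/w3.png

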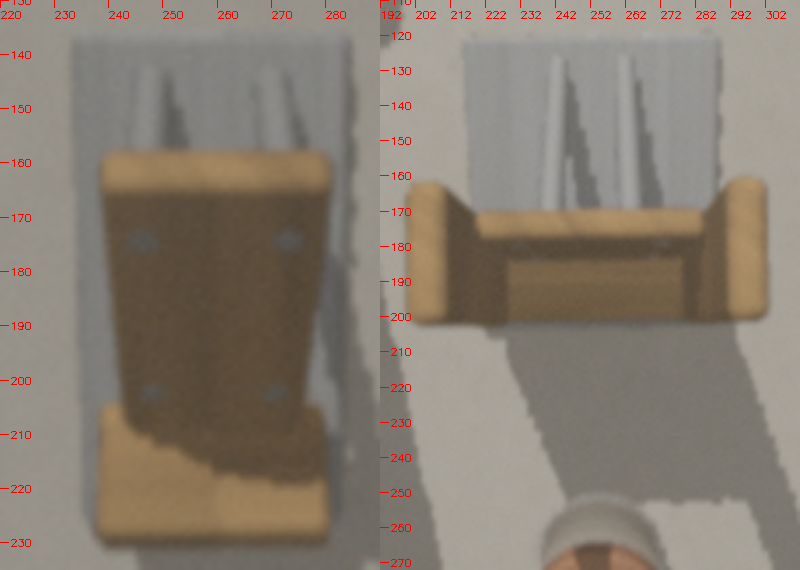

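```bash
cat > fit.py <<'E'
from h import *
from scipy.optimize import least_squares
m=manip.calibration("wrist")["mtx"]
def seat(x,y,yaw,z,sl):
    a=np.radians(sl);w=np.radians(yaw);L=np.array([np.cos(w),np.sin(w),0])
    X=np.cos(a)*L+np.sin(a)*up;Z=-np.sin(a)*L+np.cos(a)*up;T=np.eye(4);T[:3,:3]=np.c_[X,np.cross(Z,X),Z];T[:3,3]=x,y,z;return T
def fit(W,obs,z,sl,g):
    P=np.array([o[:3] for o in obs])/1e3;u=np.array([o[3:] for o in obs])
    f=lambda v:proj(m,W,(seat(*v,z,sl)@np.c_[P,np.ones(len(P))].T).T[:,:3])-u
    r=least_squares(lambda v:f([v[0],v[1],v[2]*100]).ravel(),[g[0],g[1],g[2]/100],loss="soft_l1")
    v=[r.x[0],r.x[1],r.x[2]*100];print(np.round(v,4),"\n",f(v).round(1));return v
E
python3 - <<'E'
from fit import *
# +y of seat: Z x X ; left in image = smaller world x
print(seat(0,0,95,0,45)[:3,1])
r=[(105,22,0,239,165.5),(105,-22,0,280.4,165.5),(105,22,-10,239.2,157.6),(105,-22,-10,280.6,157.6),(0,28,26,237.9,227),(0,-28,26,280.6,227),(0,28,0,238.4,204.6),(0,-28,0,279.8,204.6)]
fit(np.load("w_rest.npy"),r,.017,45,(.451,.25,95.4))
s=[(165,50,-12,200.6,162),(165,38,-12,211.1,162),(165,50,28,200.6,201),(165,38,28,211.1,201),(165,-38,-12,291.4,160.8),(165,-50,-12,302.6,160.8),(165,-38,28,291.4,200),(165,-50,28,302.6,200),(110,38,0,220.6,177),(110,-38,0,284,176.2),(110,38,-10,220,170.5),(110,-38,-10,284.3,170)]
fit(np.load("w_stand.npy"),s,.02,72,(.435,-.25,98.5))
E
```

```text
[-0.9962 -0.0872  0.    ]
[ 0.4511  0.2542 95.6584] 
 [[-1.  -0.6]
 [ 1.5 -0.8]
 [-1.  -0.9]
 [ 0.8 -1. ]
 [-0.6  1.5]
 [ 0.6  1.3]
 [-0.5  5.5]
 [ 0.4  5.3]]
[ 0.4361 -0.2743 99.0268] 
 [[-1.8 -1.3]
 [ 0.3 -1.4]
 [-1.7  1.6]
 [ 0.4  1.5]
 [-0.5 -1. ]
 [ 0.9 -1.1]
 [ 0.1  1.8]
 [ 1.6  1.7]
 [-1.6  1. ]
 [ 1.3  1.2]
 [-1.1 -1.1]
 [ 0.9 -1.3]]
```

Run:
```python
from h import *
plan([.507,.0135,.10],frame(109,0))
```

```text
n 8 row [-28.2  27.5  15.8] [ 0.  -1.3 -0. ]  total d [-234.8  220.3  107.7] w [  0.  -10.4  -0. ]
```

Call:
{"api": "apply_moves", "payload": {
  "moves": [
    [-1, -28.2, 27.5, 15.8, 0, -1.3, 0],
    [-1, -28.2, 27.5, 15.8, 0, -1.3, 0],
    [-1, -28.2, 27.5, 15.8, 0, -1.3, 0],
    [-1, -28.2, 27.5, 15.8, 0, -1.3, 0],
    [-1, -28.2, 27.5, 15.8, 0, -1.3, 0],
    [-1, -28.2, 27.5, 15.8, 0, -1.3, 0],
    [-1, -28.2, 27.5, 15.8, 0, -1.3, 0],
    [-1, -28.2, 27.5, 15.8, 0, -1.3, 0],
    [-1, 0, 0, 0, 0, 0, 0],
    [-1, 0, 0, 0, 0, 0, 0],
    [-1, 0, 0, 0, 0, 0, 0]
  ]
}}

```text
time: 4.15
tool_pos: [0.5082, 0.0116, 0.1018]
tool_rot: [0.576, -0.575, 0.411, -0.412]
contact_force: [0.8, -0.2, -0.5]
gripper_width: 0.995
```

Run:
```python
from h import *
plan([.507,.0135,.016],frame(109,0))
cv2.imwrite("pics/w_pick.png",manip.grab_frame("wrist"))
```

```text
n 2 row [-1.1 42.9 -0.3] [-0.06 -0.06  0.04]  total d [-2.3 85.8 -0.7] w [-0.1 -0.1  0.1]
```

View pics/w_pick.png

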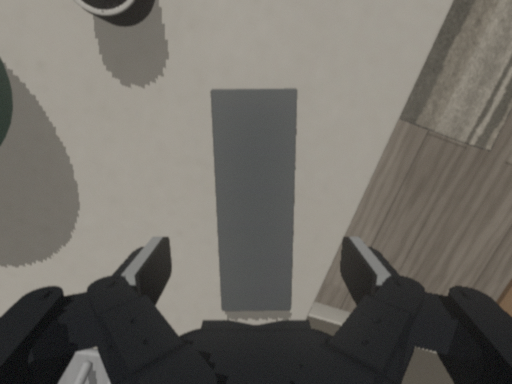

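The picture shows the grey stone square to the jaws, centred at column 255 between the fingers (170 and 342). I go down and grip.

Call:
{"api": "apply_moves", "payload": {
  "moves": [
    [-1, -1, 30, 0, 0, 0, 0],
    [-1, -1, 30, 0, 0, 0, 0],
    [-1, 0, 15, 0, 0, 0, 0],
    [-1, 0, 10, 0, 0, 0, 0],
    [-1, 0, 0, 0, 0, 0, 0],
    [-1, 0, 0, 0, 0, 0, 0],
    [1, 0, 0, 0, 0, 0, 0],
    [1, 0, 0, 0, 0, 0, 0],
    [1, 0, 0, 0, 0, 0, 0],
    [1, 0, 0, 0, 0, 0, 0],
    [1, 0, 0, 0, 0, 0, 0],
    [1, 0, 0, 0, 0, 0, 0],
    [1, 0, 0, 0, 0, 0, 0],
    [1, 0, 0, 0, 0, 0, 0]
  ]
}}

```text
time: 5.6
tool_pos: [0.5083, 0.0133, 0.0171]
tool_rot: [0.576, -0.575, 0.411, -0.412]
contact_force: [-0.0, -0.9, 7.1]
gripper_width: 0.685
```

Run:
```python
from h import *
s=manip.state();print(s["time"],s["tool_pos"],s["contact_force"],s["gripper_width"])
```

```text
5.6 [0.5083 0.0133 0.0171] [-0.0459 -0.9047  7.109 ] 0.6849194689697568
```

Run:
```python
from fit import *
T=tool();T[2,3]+=.2
S=seat(.4511,.2535,95.6,.017,45)
hov=(S@[.130,0,.060,1])[:3];fin=(S@[.1008,0,.0186,1])[:3];print(hov,fin)
Q=plan(hov,frame(95.6,45),T)
plan(fin,frame(95.6,45),Q)
```

```text
[0.4463 0.3028 0.1514] [0.4454 0.3113 0.1014]
n 7 row [-37.9  23.4   0.5] [0.72 1.8  6.41]  total d [-294.1   65.5   34.6] w [ 5.1 12.6 44.9]
n 2 row [14.6 20.7 -0. ] [0. 0. 0.]  total d [29.2 41.4 -0. ] w [0. 0. 0.]
```

Call:
{"api": "apply_moves", "payload": {
  "moves": [
    [1, 0, -20, 0, 0, 0, 0],
    [1, 0, -40, 0, 0, 0, 0],
    [1, 0, -50, 0, 0, 0, 0],
    [1, 0, -50, 0, 0, 0, 0],
    [1, 0, -40, 0, 0, 0, 0],
    [1, -37.9, 23.4, 0.5, 0.72, 1.8, 6.41],
    [1, -37.9, 23.4, 0.5, 0.72, 1.8, 6.41],
    [1, -37.9, 23.4, 0.5, 0.72, 1.8, 6.41],
    [1, -37.9, 23.4, 0.5, 0.72, 1.8, 6.41],
    [1, -37.9, 23.4, 0.5, 0.72, 1.8, 6.41],
    [1, -37.9, 23.4, 0.5, 0.72, 1.8, 6.41],
    [1, -37.9, 23.4, 0.5, 0.72, 1.8, 6.41],
    [1, 0, 0, 0, 0, 0, 0],
    [1, 0, 0, 0, 0, 0, 0],
    [1, 0, 0, 0, 0, 0, 0],
    [1, 0, 0, 0, 0, 0, 0]
  ]
}}

```text
time: 7.2
tool_pos: [0.4451, 0.3025, 0.1508]
tool_rot: [0.665, -0.302, 0.64, -0.238]
contact_force: [-0.6, -0.7, -2.2]
gripper_width: 0.686
```

Run:
```python
from fit import *
s=manip.state();print(s["time"],s["contact_force"],s["gripper_width"],s["joint_pos"])
S=seat(.4511,.2535,95.6,.017,45)
print("tcp in seat",(np.linalg.inv(S)@np.r_[s["tool_pos"],1])[:3]*1e3)
plan((S@[.1008,0,.0186,1])[:3],frame(95.6,45))
a=manip.grab_frame("scene");b=manip.grab_frame("wrist")
cv2.imwrite("pics/hov.png",np.hstack([cv2.resize(a[190:290,330:450],(400,333)),cv2.resize(b,(400,333))]))
```

```text
7.2 [-0.5761 -0.6955 -2.2253] 0.6855099484656504 [ 0.0961 -0.121   2.0931  0.8263  1.2929 -0.2908]
tcp in seat [129.5131   1.1882  59.6626]
n 2 row [14.4 20.5  0.6] [ 0.02 -0.05 -0.  ]  total d [28.7 41.1  1.3] w [ 0.  -0.1 -0. ]
```

View pics/hov.png

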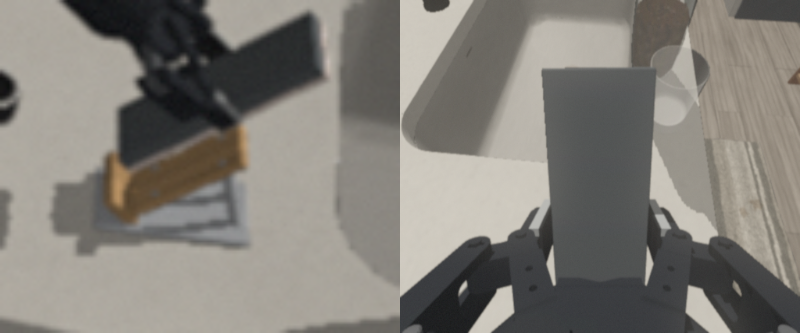

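The stone is held squarely 40 mm off the back and parallel to it. Now I lower it.

Call:
{"api": "apply_moves", "payload": {
  "moves": [
    [1, 0, 20, 1.2, 0, 0, 0],
    [1, 0, 16, 0, 0, 0, 0],
    [1, 12, 3, 0, 0, 0, 0],
    [1, 10, 0, 0, 0, 0, 0],
    [1, 3, 1, 0, 0, 0, 0],
    [1, 0, 0, 0, 0, 0, 0],
    [1, 0, 0, 0, 0, 0, 0]
  ]
}}

```text
time: 8.0
tool_pos: [0.4451, 0.3135, 0.105]
tool_rot: [0.665, -0.302, 0.64, -0.238]
contact_force: [0.2, 0.5, -3.2]
gripper_width: 0.684
```

Run:
```python
from fit import *
s=manip.state();print(s["time"],s["contact_force"],s["ft_torque"],s["gripper_width"])
S=seat(.4511,.2535,95.6,.017,45)
print("tcp in seat",(np.linalg.inv(S)@np.r_[s["tool_pos"],1])[:3]*1e3, "F seat",S[:3,:3].T@s["contact_force"])
```

```text
8.0 [ 0.1961  0.5198 -3.2307] [-0.5807 -0.0683  0.0249] 0.6840125837277105
tcp in seat [104.8619   0.1312  19.5449] F seat [-1.9321 -0.2459 -2.6367]
```

Call:
{"api": "apply_moves", "payload": {
  "moves": [
    [1, 2, 0, 0, 0, 0, 0],
    [1, 2, 1, 0, 0, 0, 0],
    [1, 0, 0, 0, 0, 0, 0],
    [1, 0, 0, 0, 0, 0, 0]
  ]
}}

```text
time: 8.4
tool_pos: [0.4447, 0.3118, 0.1009]
tool_rot: [0.665, -0.302, 0.64, -0.238]
contact_force: [-0.4, -0.7, -3.1]
gripper_width: 0.683
```

Call:
{"api": "apply_moves", "payload": {
  "moves": [
    [1, 1.5, 0, 0, 0, 0, 0],
    [1, 0, 1, 0, 0, 0, 0],
    [1, 0, 0, 0, 0, 0, 0]
  ]
}}

```text
time: 8.7
tool_pos: [0.4449, 0.3116, 0.0996]
tool_rot: [0.665, -0.302, 0.64, -0.237]
contact_force: [0.3, 0.5, -0.1]
gripper_width: 0.681
```

Run:
```python
from fit import *
s=manip.state();print(s["time"],s["contact_force"],s["ft_torque"],s["gripper_width"])
S=seat(.4511,.2535,95.6,.017,45)
print("tcp in seat",(np.linalg.inv(S)@np.r_[s["tool_pos"],1])[:3]*1e3, "F seat",S[:3,:3].T@s["contact_force"])
```

```text
8.7 [ 0.3211  0.4938 -0.0573] [-0.3248  0.0987  0.0342] 0.6814569991283492
tcp in seat [99.7415  0.4605 17.0599] F seat [ 0.2849 -0.3678 -0.3658]
```

Contact matches the expected place (99.3 / 17.1 mm), and the weight has gone off the wrist. I release and back out.

Call:
{"api": "apply_moves", "payload": {
  "moves": [
    [-0.5, 0, 0, 0, 0, 0, 0],
    [-0.8, 0, 0, 0, 0, 0, 0],
    [-1, 0, 0, 0, 0, 0, 0],
    [-1, 0, 0, 0, 0, 0, 0],
    [-1, 0, 0, 0, 0, 0, 0],
    [-1, 0, -10, 0, 0, 0, 0],
    [-1, 0, -25, 0, 0, 0, 0],
    [-1, 0, -40, 0, 0, 0, 0],
    [-1, 0, -40, 0, 0, 0, 0],
    [-1, 0, -40, 0, 0, 0, 0],
    [-1, 0, 0, 0, 0, 0, 0],
    [-1, 0, 0, 0, 0, 0, 0]
  ]
}}

```text
time: 9.9
tool_pos: [0.4564, 0.2014, 0.2096]
tool_rot: [0.665, -0.302, 0.64, -0.239]
contact_force: [-0.9, -0.5, -0.2]
gripper_width: 0.997
```

Run:
```python
from fit import *
s=manip.state();print(s["time"],s["contact_force"],s["gripper_width"],s["joint_pos"]);m_,W=wcam();np.save("w_lean",W)
a=manip.grab_frame("scene");b=manip.grab_frame("wrist");t=manip.grab_frame("top")
cv2.imwrite("pics/lean_w.png",b);cv2.imwrite("pics/lean_t.png",t)
cv2.imwrite("pics/lean.png",np.hstack([cv2.resize(a[200:280,330:430],(400,320)),cv2.resize(b,(400,320))]))
```

```text
9.9 [-0.92   -0.4674 -0.1745] 0.9968480657405363 [-0.1189 -0.2144  2.0659  0.7638  1.5208 -0.3478]
```

View pics/lean.png

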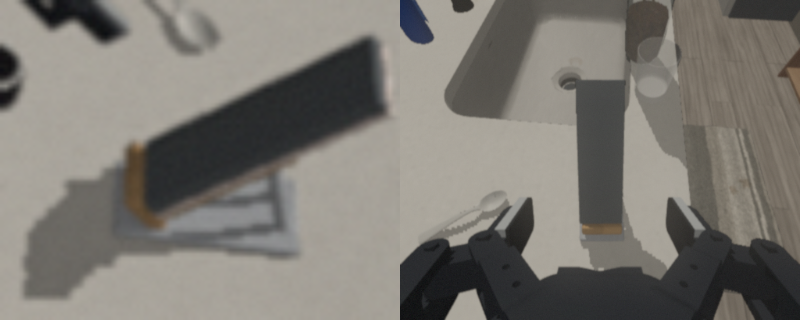

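The picture shows the stone leaning along the rest, foot on the ledge at left (150,210), aligned with the back and let go. Next I plan the regrasp by the upper end, with the jaws across the thickness.

```bash
cat >> fit.py <<'E'
def end(S): return np.c_[-S[:3,1],-S[:3,0],-S[:3,2]]  # tool R gripping upper end across thickness
REST=seat(.4511,.2535,95.6,.017,45);STAND=seat(.4361,-.2743,99.0,.020,72)
def at(S,x,y,z): return (S@np.r_[np.array([x,y,z])/1e3,1])[:3]
E
python3 - <<'E'
from fit import *
A=plan([.45,.33,.40],frame(95.6,0))
down=np.c_[np.cross(-up,[np.cos(1.6686),np.sin(1.6686),0]),-up,[np.cos(1.6686),np.sin(1.6686),0]]
B=plan([.44,.46,.36],down,A)
C=plan(at(REST,240,0.4,9),end(REST),B)
print(A[:3,3],B[:3,3],C)
plan(at(REST,163,.4,9),end(REST),C)
E
```

```text
n 6 row [-34.1 -19.9   1.2] [ 0.05 -0.01 -7.51]  total d [-226.3  -46.1    6.8] w [  0.3  -0.1 -45.1]
n 11 row [-9.8  3.6  8.8] [-0.   -8.18 -0.  ]  total d [-130.4   40.     2.7] w [ -0. -90.  -0.]
n 6 row [-1.6 29.4  2.2] [-7.5  0.   0. ]  total d [ -9.5 166.9 -43.3] w [-45.   0.   0.]
[0.45 0.33 0.4 ] [0.44 0.46 0.36] [[ 0.9952  0.069  -0.069   0.4348]
 [ 0.0976 -0.7037  0.7037  0.416 ]
 [-0.     -0.7071 -0.7071  0.1931]
 [ 0.      0.      0.      1.    ]]
n 2 row [-0.  38.5  0. ] [0. 0. 0.]  total d [-0. 77.  0.] w [0. 0. 0.]
```

Call:
{"api": "apply_moves", "payload": {
  "moves": [
    [-1, -34.1, -19.9, 1.2, 0, 0, -7.51],
    [-1, -34.1, -19.9, 1.2, 0, 0, -7.51],
    [-1, -34.1, -19.9, 1.2, 0, 0, -7.51],
    [-1, -34.1, -19.9, 1.2, 0, 0, -7.51],
    [-1, -34.1, -19.9, 1.2, 0, 0, -7.51],
    [-1, -34.1, -19.9, 1.2, 0, 0, -7.51],
    [-1, 0, 0, 0, 0, 0, 0],
    [-1, -9.8, 3.6, 8.8, 0, -8.18, 0],
    [-1, -9.8, 3.6, 8.8, 0, -8.18, 0],
    [-1, -9.8, 3.6, 8.8, 0, -8.18, 0],
    [-1, -9.8, 3.6, 8.8, 0, -8.18, 0],
    [-1, -9.8, 3.6, 8.8, 0, -8.18, 0],
    [-1, -9.8, 3.6, 8.8, 0, -8.18, 0],
    [-1, -9.8, 3.6, 8.8, 0, -8.18, 0],
    [-1, -9.8, 3.6, 8.8, 0, -8.18, 0],
    [-1, -9.8, 3.6, 8.8, 0, -8.18, 0],
    [-1, -9.8, 3.6, 8.8, 0, -8.18, 0],
    [-1, -9.8, 3.6, 8.8, 0, -8.18, 0],
    [-1, 0, 0, 0, 0, 0, 0]
  ]
}}

```text
time: 11.95
tool_pos: [0.4389, 0.4601, 0.3585]
tool_rot: [-0.705, 0.707, 0.032, -0.038]
contact_force: [-0.2, -1.0, -1.1]
gripper_width: 0.999
```

Run:
```python
from fit import *
s=manip.state();print(s["time"],s["tool_pos"],s["joint_pos"])
plan(at(REST,240,0.4,9),end(REST))
```

```text
11.95 [0.4389 0.4601 0.3585] [ 0.691   0.0415  1.4468  0.0026  1.6609 -0.9791]
n 6 row [-1.3 29.2  2.1] [-7.48  0.04 -0.06]  total d [ -7.2 165.5 -43.1] w [-44.9   0.3  -0.4]
```

Call:
{"api": "apply_moves", "payload": {
  "moves": [
    [-1, -1.3, 29.2, 2.1, -7.48, 0, 0],
    [-1, -1.3, 29.2, 2.1, -7.48, 0, 0],
    [-1, -1.3, 29.2, 2.1, -7.48, 0, 0],
    [-1, -1.3, 29.2, 2.1, -7.48, 0, 0],
    [-1, -1.3, 29.2, 2.1, -7.48, 0, 0],
    [-1, -1.3, 29.2, 2.1, -7.48, 0, 0],
    [-1, 0, 0, 0, 0, 0, 0],
    [-1, 0, 0, 0, 0, 0, 0],
    [-1, 0, 0, 0, 0, 0, 0]
  ]
}}

```text
time: 12.85
tool_pos: [0.4376, 0.4167, 0.1987]
tool_rot: [-0.385, 0.922, 0.045, -0.018]
contact_force: [-0.6, 0.1, 0.5]
gripper_width: 0.998
```

Run:
```python
from fit import *
s=manip.state();print(s["time"],s["tool_pos"],s["joint_pos"])
plan(at(REST,240,0.4,9),end(REST))
m_,W=wcam();np.save("w_re",W);b=manip.grab_frame("wrist");cv2.imwrite("pics/w_re.png",b)
P=np.array([at(REST,180,y,z) for y in(-29.6,30.4) for z in(0,18)]);print(proj(m_,W,P))
```

```text
12.85 [0.4376 0.4167 0.1987] [ 0.8578  0.3905  1.4385 -0.56    1.8614 -0.8185]
n 1 row [-2.8  4.3  3.6] [-0.37 -0.1  -0.03]  total d [-2.8  4.3  3.6] w [-0.4 -0.1 -0. ]
[[272.204  250.3661]
 [247.4158 250.493 ]
 [273.3797 169.0862]
 [246.4951 169.1872]]
```

Call:
{"api": "apply_moves", "payload": {
  "moves": [
    [-1, -2.8, 4.3, 3.6, -0.4, 0, 0],
    [-1, 0, 30, 0, 0, 0, 0],
    [-1, 0, 30, 0, 0, 0, 0],
    [-1, 0, 17, 0, 0, 0, 0],
    [-1, 0, 0, 0, 0, 0, 0],
    [-1, 0, 0, 0, 0, 0, 0]
  ]
}}

```text
time: 13.5
tool_pos: [0.4392, 0.3613, 0.1372]
tool_rot: [-0.38, 0.924, 0.045, -0.019]
contact_force: [0.6, 0.3, 0.2]
gripper_width: 1.0
```

Run:
```python
from fit import *
s=manip.state();print(s["time"],s["contact_force"])
plan(at(REST,163,0.4,9),end(REST))
```

```text
13.5 [0.562  0.3051 0.1865]
n 1 row [ 0.9 -1.3 -0.7] [ 0.22  0.05 -0.09]  total d [ 0.9 -1.3 -0.7] w [ 0.2  0.  -0.1]
```

Call:
{"api": "apply_moves", "payload": {
  "moves": [
    [-1, 0.9, -1, -0.7, 0.2, 0, 0],
    [1, 0, 0, 0, 0, 0, 0],
    [1, 0, 0, 0, 0, 0, 0],
    [1, 0, 0, 0, 0, 0, 0],
    [1, 0, 0, 0, 0, 0, 0],
    [1, 0, 0, 0, 0, 0, 0],
    [1, 0, 0, 0, 0, 0, 0],
    [1, 0, 0, 0, 0, 0, 0],
    [1, 0, 0, 0, 0, 0, 0],
    [1, 0, 0, 0, 0, 0, 0],
    [1, 0, 0, 0, 0, 0, 0],
    [1, 0, 0, 0, 0, 0, 0],
    [1, 0, 0, 0, 0, 0, 0],
    [1, 0, 0, 0, 0, 0, 0]
  ]
}}

```text
time: 14.9
tool_pos: [0.4397, 0.3613, 0.1374]
tool_rot: [-0.382, 0.923, 0.045, -0.02]
contact_force: [-0.7, 4.5, -0.8]
gripper_width: 0.203
```

Run:
```python
from fit import *
s=manip.state();print(s["time"],s["contact_force"],s["ft_torque"],s["gripper_width"]*85)
T=tool();print("tcp seat",(np.linalg.inv(REST)@np.r_[T[:3,3],1])[:3]*1e3)
plan(at(REST,163,0.4,9),end(REST))
# lift: out along -y tool 25 & +z seat, then up
T2=T.copy();T2[:3,3]=T[:3,3]-T[:3,1]*.03-T[:3,2]*.05;T2[2,3]+=.12
A=plan(T2[:3,3],T[:3,:3]);
B=plan([.44,.25,.42],end(seat(0,0,96,0,80)),A)
C=plan(at(STAND,163+180,0,14),end(STAND),B);print(A[:3,3],C[:3,3])
D=plan(at(STAND,163+15,0,14),end(STAND),C)
```

```text
14.9 [-0.7135  4.4952 -0.8011] [0.917  0.0981 0.0302] 17.29114537150673
tcp seat [161.8325   0.7744   8.471 ]
n 1 row [ 0.4 -1.2 -0.5] [ 0.05  0.11 -0.11]  total d [ 0.4 -1.2 -0.5] w [ 0.1  0.1 -0.1]
n 4 row [ -0.1 -28.7 -33.7] [0. 0. 0.]  total d [  -0.3 -114.8 -134.9] w [0. 0. 0.]
n 5 row [ -2.3  -8.3 -27.9] [ 7.01 -0.06 -0.07]  total d [ -11.1   -6.4 -143.4] w [35.1 -0.3 -0.3]
n 10 row [ -7.4  16.8 -39.9] [-0.8  -0.29 -0.07]  total d [ -63.5  142.8 -409.9] w [-8.  -2.9 -0.7]
[0.4413 0.3473 0.314 ] [ 0.4216 -0.1828  0.3505]
n 4 row [ 0.  41.3 -0. ] [0. 0. 0.]  total d [  0. 165.  -0.] w [0. 0. 0.]
```

Call:
{"api": "apply_moves", "payload": {
  "moves": [
    [1, 0, -4, -8, 0, 0, 0],
    [1, 0, -12, -22, 0, 0, 0],
    [1, 0, -24, -26, 0, 0, 0],
    [1, 0, -26, -26, 0, 0, 0],
    [1, 0, -26, -26, 0, 0, 0],
    [1, 0, -22, -26, 0, 0, 0],
    [1, -2, -8.3, -27.9, 7.01, 0, 0],
    [1, -2, -8.3, -27.9, 7.01, 0, 0],
    [1, -2, -8.3, -27.9, 7.01, 0, 0],
    [1, -2, -8.3, -27.9, 7.01, 0, 0],
    [1, -2, -8.3, -27.9, 7.01, 0, 0],
    [1, 0, 0, 0, 0, 0, 0],
    [1, 0, 0, 0, 0, 0, 0]
  ]
}}

```text
time: 16.2
tool_pos: [0.4412, 0.2487, 0.4191]
tool_rot: [-0.641, 0.766, 0.035, -0.031]
contact_force: [-0.7, 0.5, -3.0]
gripper_width: 0.208
```

Run:
```python
from fit import *
s=manip.state();print(s["time"],s["tool_pos"],s["contact_force"],s["ft_torque"],s["gripper_width"]*85,s["joint_pos"])
C=plan(at(STAND,162+192,0,14),end(STAND),n=14)
```

```text
16.2 [0.4412 0.2487 0.4191] [-0.6654  0.4753 -2.9676] [0.142  0.0545 0.0069] 17.65304074040517 [ 0.4508 -0.2244  1.6042 -0.1696  1.823  -1.2523]
n 14 row [ -5.2  11.2 -28.3] [-0.56 -0.25 -0.07]  total d [ -60.3  131.8 -407.5] w [-7.9 -3.4 -1. ]
```

Call:
{"api": "apply_moves", "payload": {
  "moves": [
    [1, -5.2, 11.2, -28.3, -0.56, -0.25, -0.07],
    [1, -5.2, 11.2, -28.3, -0.56, -0.25, -0.07],
    [1, -5.2, 11.2, -28.3, -0.56, -0.25, -0.07],
    [1, -5.2, 11.2, -28.3, -0.56, -0.25, -0.07],
    [1, -5.2, 11.2, -28.3, -0.56, -0.25, -0.07],
    [1, -5.2, 11.2, -28.3, -0.56, -0.25, -0.07],
    [1, -5.2, 11.2, -28.3, -0.56, -0.25, -0.07],
    [1, -5.2, 11.2, -28.3, -0.56, -0.25, -0.07],
    [1, -5.2, 11.2, -28.3, -0.56, -0.25, -0.07],
    [1, -5.2, 11.2, -28.3, -0.56, -0.25, -0.07],
    [1, -5.2, 11.2, -28.3, -0.56, -0.25, -0.07],
    [1, -5.2, 11.2, -28.3, -0.56, -0.25, -0.07],
    [1, -5.2, 11.2, -28.3, -0.56, -0.25, -0.07],
    [1, -5.2, 11.2, -28.3, -0.56, -0.25, -0.07],
    [1, 0, 0, 0, 0, 0, 0],
    [1, 0, 0, 0, 0, 0, 0],
    [1, 0, 0, 0, 0, 0, 0]
  ]
}}

```text
time: 17.9
tool_pos: [0.4227, -0.176, 0.359]
tool_rot: [-0.587, 0.805, 0.065, -0.049]
contact_force: [-0.8, -0.6, -1.9]
gripper_width: 0.203
```

Run:
```python
from fit import *
s=manip.state();print(s["time"],s["tool_pos"],s["contact_force"],s["ft_torque"],s["gripper_width"]*85,s["joint_pos"])
C=plan(at(STAND,162+192,0,14),end(STAND))
a=manip.grab_frame("scene");b=manip.grab_frame("top");w=manip.grab_frame("wrist")
T=tool();H=np.eye(4);H[:3,:3]=np.c_[-T[:3,1],-T[:3,0],-T[:3,2]];H[:3,3]=T[:3,3]  # expected stone-axis frame at TCP
def draw(im,n):
    c=manip.calibration(n)
    def P(S,pts): return proj(c["mtx"],c["T"],(S@np.c_[np.array(pts)/1e3,np.ones(len(pts))].T).T[:,:3])
    k=4;x0,y0,w_,h_=CR[n];o=cv2.resize(im[y0:y0+h_,x0:x0+w_],None,fx=k,fy=k,interpolation=cv2.INTER_CUBIC)
    for S,pts,col in((H,[(-162,30,-9),(18,30,-9),(18,-30,-9),(-162,-30,-9)],(0,255,0)),(H,[(-162,30,9),(18,30,9),(18,-30,9),(-162,-30,9)],(0,255,255)),(STAND,[(0,38,0),(165,38,0),(165,-38,0),(0,-38,0)],(255,0,0)),(STAND,[(165,38,-12),(165,50,-12),(165,50,28),(165,38,28)],(0,0,255)),(STAND,[(165,-38,-12),(165,-50,-12),(165,-50,28),(165,-38,28)],(0,0,255))):
        q=((P(S,pts)-[x0,y0]+.5)*k).astype(int);cv2.polylines(o,[q],True,col,1)
    return o
CR=dict(scene=(150,90,100,150),top=(270,110,100,150))
cv2.imwrite("pics/hov2.png",np.hstack([draw(a,"scene"),draw(b,"top")]))
cv2.imwrite("pics/hov2w.png",w)
```

```text
17.9 [ 0.4227 -0.176   0.359 ] [-0.7937 -0.6144 -1.9222] [ 0.3155  0.0488 -0.0225] 17.274908239902487 [-0.4096 -0.4933  1.919  -0.2614  1.5476 -2.1596]
n 1 row [-2.1 -1.  -3.6] [-0.23  0.36 -0.09]  total d [-2.1 -1.  -3.6] w [-0.2  0.4 -0.1]
```

View pics/hov2.png

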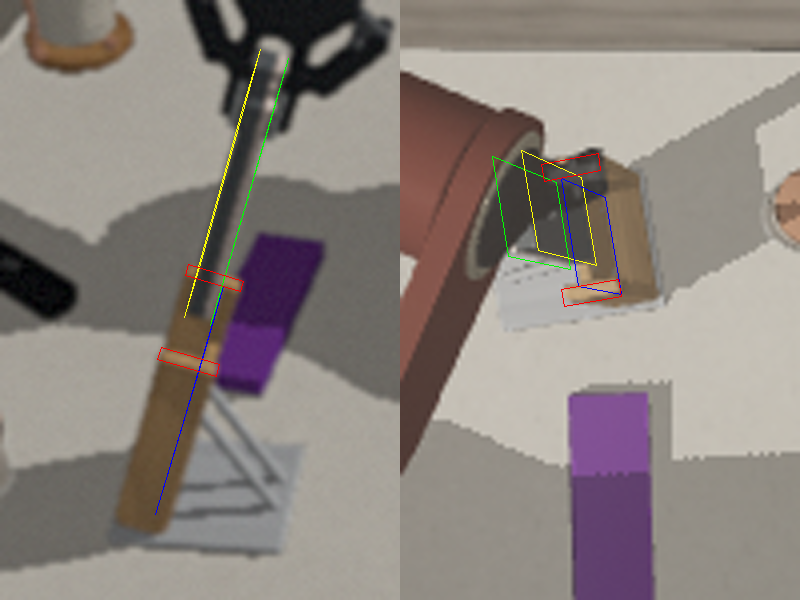

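The overlay shows the stand model (red and blue lines) lying on the guards in both cameras. The held stone runs along the slope above the gap, and the expected outline (green and yellow) agrees with it. I correct by the few mm found and lower it.

Call:
{"api": "apply_moves", "payload": {
  "moves": [
    [1, -2.1, 0, -3.6, -0.2, 0.4, 0],
    [1, 0, 0, 0, 0, 0, 0],
    [1, 0, 20, 0, 0, 0, 0],
    [1, 0, 20, 0, 0, 0, 0],
    [1, 0, 0, 0, 0, 0, 0],
    [1, 0, 0, 0, 0, 0, 0]
  ]
}}

```text
time: 18.65
tool_pos: [0.4228, -0.1931, 0.3234]
tool_rot: [-0.586, 0.807, 0.062, -0.045]
contact_force: [-0.2, 0.1, -1.4]
gripper_width: 0.199
```

```bash
cat > chk.py <<'E'
from fit import *
import sys
s=manip.state();print(s["time"],"F stand",STAND[:3,:3].T@s["contact_force"],"M",STAND[:3,:3].T@s["ft_torque"],s["gripper_width"]*85)
print("tcp in stand",(np.linalg.inv(STAND)@np.r_[s["tool_pos"],1])[:3]*1e3)
plan(at(STAND,162+float(sys.argv[1]),0,9+float(sys.argv[2])),end(STAND))
E
python3 chk.py 20 5
```

```text
18.65 F stand [-1.2895  0.2134 -0.5294] M [-0.0317 -0.3478  0.0132] 16.94499251144832
tcp in stand [313.957    0.4288  15.4981]
n 3 row [ 0.1 44.   0.5] [ 0.02 -0.06 -0.  ]  total d [  0.5 132.    1.6] w [ 0.1 -0.2 -0. ]
```

Call:
{"api": "apply_moves", "payload": {
  "moves": [
    [1, 0, 20, 1, 0, 0, 0],
    [1, 0, 25, 0.5, 0, 0, 0],
    [1, 0, 25, 0, 0, 0, 0],
    [1, 0, 25, 0, 0, 0, 0],
    [1, 0, 20, 0, 0, 0, 0],
    [1, 0, 10, 0, 0, 0, 0],
    [1, 0, 0, 0, 0, 0, 0],
    [1, 0, 0, 0, 0, 0, 0]
  ]
}}

```text
time: 19.45
tool_pos: [0.4295, -0.2303, 0.2056]
tool_rot: [-0.585, 0.807, 0.063, -0.044]
contact_force: [0.3, -0.5, -2.9]
gripper_width: 0.201
```

```bash
python3 chk.py 3 1
```

```text
19.45 F stand [-2.8985 -0.2541 -0.3719] M [-0.0103 -0.3514  0.0261] 17.099098972131703
tcp in stand [190.294   -0.3984  15.0182]
n 1 row [-0.5 25.3  5.1] [ 0.15 -0.19  0.11]  total d [-0.5 25.3  5.1] w [ 0.2 -0.2  0.1]
```

Now I close on the ledge and the back in small steps.

Call:
{"api": "apply_moves", "payload": {
  "moves": [
    [1, 0, 12, 1, 0, 0, 0],
    [1, 0, 7, 1, 0, 0, 0],
    [1, 0, 2, 1, 0, 0, 0],
    [1, 0, 0, 0, 0, 0, 0],
    [1, 0, 0, 0, 0, 0, 0]
  ]
}}

```text
time: 19.95
tool_pos: [0.4295, -0.2336, 0.1831]
tool_rot: [-0.586, 0.807, 0.063, -0.045]
contact_force: [-0.1, -0.0, -2.1]
gripper_width: 0.203
```

```bash
python3 chk.py 0 0
```

```text
19.95 F stand [-2.0364  0.0832 -0.634 ] M [-0.0147 -0.2784  0.009 ] 17.269778794776528
tcp in stand [167.87     0.2055  11.221 ]
n 1 row [0.2 5.9 2.2] [ 0.08 -0.17  0.01]  total d [0.2 5.9 2.2] w [ 0.1 -0.2  0. ]
```

Call:
{"api": "apply_moves", "payload": {
  "moves": [
    [1, 0, 2, 0, 0, 0, 0],
    [1, 0, 1.5, 0, 0, 0, 0],
    [1, 0, 0, 0, 0, 0, 0],
    [1, 0, 0, 0, 0, 0, 0]
  ]
}}

```text
time: 20.35
tool_pos: [0.4296, -0.2347, 0.1797]
tool_rot: [-0.586, 0.807, 0.063, -0.045]
contact_force: [0.9, 0.2, -2.9]
gripper_width: 0.204
```

```bash
python3 chk.py 0 0
```

```text
20.35 F stand [-2.7545 -0.9515 -0.9529] M [ 0.0234 -0.3335 -0.016 ] 17.3795431215585
tcp in stand [164.2937   0.2716  11.2259]
n 1 row [0.3 2.3 2.2] [ 0.07 -0.17  0.01]  total d [0.3 2.3 2.2] w [ 0.1 -0.2  0. ]
```

Call:
{"api": "apply_moves", "payload": {
  "moves": [
    [1, 0, 1.5, 0, 0, 0, 0],
    [1, 0, 1, 0, 0, 0, 0],
    [1, 0, 0, 0, 0, 0, 0],
    [1, 0, 0, 0, 0, 0, 0]
  ]
}}

```text
time: 20.75
tool_pos: [0.4297, -0.2355, 0.1773]
tool_rot: [-0.586, 0.807, 0.063, -0.045]
contact_force: [-0.5, -0.0, -1.7]
gripper_width: 0.202
```

```bash
python3 chk.py 0 0
```

```text
20.75 F stand [-1.5917  0.4525 -0.5765] M [-0.0311 -0.3086  0.0216] 17.13113203413538
tcp in stand [161.74     0.2813  11.1734]
n 1 row [ 0.3 -0.3  2.2] [ 0.07 -0.17  0.  ]  total d [ 0.3 -0.3  2.2] w [ 0.1 -0.2  0. ]
```

Call:
{"api": "apply_moves", "payload": {
  "moves": [
    [1, 0, 1, 0, 0, 0, 0],
    [1, 0, 0.5, 0, 0, 0, 0],
    [1, 0, 0, 0, 0, 0, 0],
    [1, 0, 0, 0, 0, 0, 0]
  ]
}}

```text
time: 21.15
tool_pos: [0.4301, -0.236, 0.1766]
tool_rot: [-0.585, 0.807, 0.063, -0.045]
contact_force: [-0.9, 2.0, 2.6]
gripper_width: 0.203
```

```bash
python3 chk.py 0 0
```

```text
21.15 F stand [ 3.1571  0.6249 -1.1996] M [ 0.0097 -0.6154 -0.1489] 17.284515341891296
tcp in stand [160.944   -0.0436  11.4924]
n 1 row [-0.1 -1.1  2.5] [ 0.09 -0.18  0.05]  total d [-0.1 -1.1  2.5] w [ 0.1 -0.2  0.1]
```

The foot is on the ledge (+3 N after -2 N). Now I move it onto the back.

Call:
{"api": "apply_moves", "payload": {
  "moves": [
    [1, 0, -0.3, 1, 0, 0, 0],
    [1, 0, 0, 0.7, 0, 0, 0],
    [1, 0, 0, 0, 0, 0, 0],
    [1, 0, 0, 0, 0, 0, 0]
  ]
}}

```text
time: 21.55
tool_pos: [0.4298, -0.2347, 0.1762]
tool_rot: [-0.585, 0.807, 0.063, -0.045]
contact_force: [-0.2, -0.7, 1.2]
gripper_width: 0.202
```

```bash
python3 chk.py 0 0
```

```text
21.55 F stand [0.9049 0.2596 0.948 ] M [ 0.0137  0.3743 -0.0221] 17.131422851906738
tcp in stand [160.9817   0.0065  10.1706]
n 1 row [ 0.  -1.   1.2] [ 0.17 -0.16  0.05]  total d [ 0.  -1.   1.2] w [ 0.2 -0.2  0.1]
```

Call:
{"api": "apply_moves", "payload": {
  "moves": [
    [1, 0, 0, 1, 0, 0, 0],
    [1, 0, 0, 0, 0, 0, 0],
    [1, 0, 0, 0, 0, 0, 0]
  ]
}}

```text
time: 21.85
tool_pos: [0.4296, -0.2335, 0.1758]
tool_rot: [-0.585, 0.807, 0.063, -0.045]
contact_force: [0.2, -0.5, 2.5]
gripper_width: 0.206
```

```bash
python3 chk.py 0 0
```

```text
21.85 F stand [ 2.166  -0.0746  1.2661] M [0.0691 0.3318 0.0276] 17.505164735134485
tcp in stand [160.9662  -0.0012   8.8888]
n 1 row [ 0.  -1.  -0.1] [ 0.12 -0.17  0.05]  total d [ 0.  -1.  -0.1] w [ 0.1 -0.2  0. ]
```

Call:
{"api": "apply_moves", "payload": {
  "moves": [
    [0.4, 0, 0, 0, 0, 0, 0],
    [0.1, 0, 0, 0, 0, 0, 0],
    [-0.2, 0, 0, 0, 0, 0, 0],
    [-0.2, 0, 0, 0, 0, 0, 0],
    [-0.2, 0, 0, 0, 0, 0, 0],
    [-0.2, 0, 0, 0, 0, 0, 0],
    [-0.2, 0, 0, 0, 0, 0, 0]
  ]
}}

```text
time: 22.55
tool_pos: [0.4293, -0.2333, 0.1754]
tool_rot: [-0.586, 0.807, 0.063, -0.045]
contact_force: [0.1, -0.3, 0.4]
gripper_width: 0.601
```

```bash
python3 chk.py 0 0
```

```text
22.55 F stand [ 0.2508 -0.0347  0.3759] M [-0.028  -0.1739 -0.0075] 51.124393881809965
tcp in stand [160.6044   0.2633   8.4851]
n 1 row [ 0.3 -1.4 -0.5] [ 0.07 -0.17  0.01]  total d [ 0.3 -1.4 -0.5] w [ 0.1 -0.2  0. ]
```

Call:
{"api": "apply_moves", "payload": {
  "moves": [
    [-0.2, 0, -10, 0, 0, 0, 0],
    [-0.2, 0, -25, 0, 0, 0, 0],
    [-0.2, 0, -40, 0, 0, 0, 0],
    [-0.2, 0, -45, 0, 0, 0, 0],
    [-0.2, 0, -45, 0, 0, 0, 0],
    [-0.2, 0, -45, -20, 0, 0, 0],
    [-0.2, 0, -20, -40, 0, 0, 0],
    [-0.2, 0, 0, -48, 0, 0, 0],
    [-0.2, 0, 0, -48, 0, 0, 0],
    [-0.2, 0, 0, -48, 0, 0, 0],
    [-0.2, 0, 0, -48, 0, 0, 0],
    [-0.2, 0, 0, 0, 0, 0, 0],
    [-0.2, 0, 0, 0, 0, 0, 0]
  ]
}}

```text
time: 23.85
tool_pos: [0.4547, -0.4002, 0.4725]
tool_rot: [-0.586, 0.807, 0.062, -0.044]
contact_force: [0.7, -0.5, 0.2]
gripper_width: 0.602
```

Run:
```python
from fit import *
s=manip.state();print(s["time"],s["tool_pos"],s["contact_force"])
def draw(n,x0,y0,w_,h_):
    c=manip.calibration(n);im=manip.grab_frame(n);k=400/w_
    o0=cv2.resize(im[y0:y0+h_,x0:x0+w_],None,fx=k,fy=k,interpolation=cv2.INTER_CUBIC);o=o0.copy()
    for z,col in((0,(0,255,0)),(18,(0,255,255))):
        q=(STAND@np.c_[np.array([(0,30,z),(180,30,z),(180,-30,z),(0,-30,z)])/1e3,np.ones(4)].T).T[:,:3]
        cv2.polylines(o,[((proj(c["mtx"],c["T"],q)-[x0,y0]+.5)*k).astype(int)],True,col,1)
    return np.vstack([o0,o])
cv2.imwrite("pics/final.png",np.hstack([draw("scene",150,145,100,75),draw("top",290,128,100,75)])[:600])
t=manip.grab_frame("top");t0=cv2.imread("pics/top0.png")
for n,(x,y) in dict(jar=(373,161),pot=(195,190),purple=(322,237)).items():
    print(n,cv2.absdiff(t,t0)[y-14:y+14,x-14:x+14].mean())
```

```text
23.85 [ 0.4547 -0.4002  0.4725] [ 0.7113 -0.4907  0.248 ]
jar 23.97236394557823
pot 38.47534013605442
purple 36.67389455782313
```

View pics/final.png

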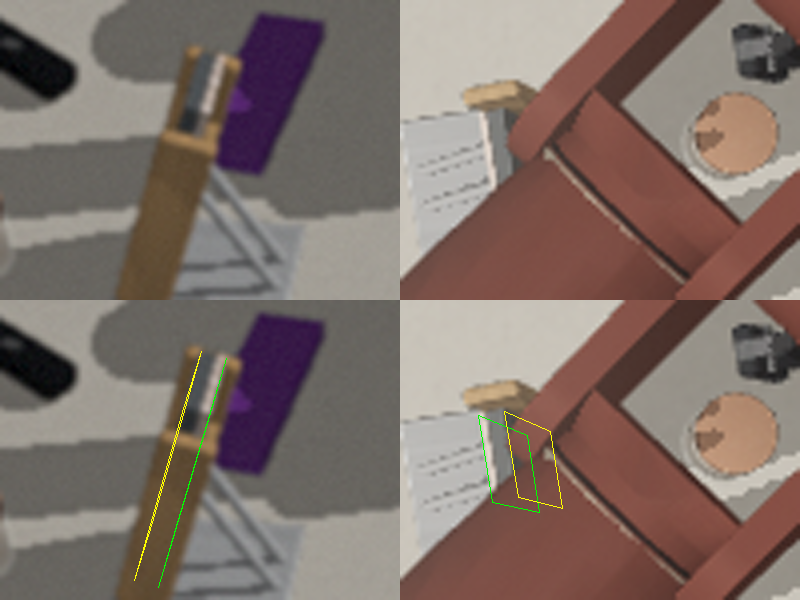

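The stone stands between the guards, its upper end at scene-crop (200-225,55), on the expected outline. The arm is clear. One last numeric check of the bystanders in the unobstructed scene view, then I hand in.

Run:
```python
from fit import *
a=manip.grab_frame("scene");a0=cv2.imread("pics/scene0.png")
for n,(x,y) in dict(jar=(141,203),pot=(328,219),purple=(222,160)).items():
    t=a0[y-12:y+12,x-12:x+12];r=cv2.matchTemplate(a[y-22:y+22,x-22:x+22],t,cv2.TM_CCOEFF_NORMED);_,v,_,l=cv2.minMaxLoc(r);print(n,"shift px",l[0]-10,l[1]-10,round(v,2))
print(manip.state()["contact_force"],manip.job_done())
```

```text
jar shift px 0 0 0.86
pot shift px 0 0 0.91
purple shift px 0 0 0.86
the job is handed in; nothing more can be done
[ 0.3373 -0.026  -0.0335] None
```

I leaned the stone on the low rest and let go. I then took it again by its upper end, stood it in the steep stand between the guards, released it and handed the job in at about 24 s.

**Seating in the stand:** The wrist force showed the foot coming down on the ledge. It was then moved back until contact, with the stone's centre plane about 9 mm off the back, as a seated stone should be.

**Final view:** The scene picture shows the stone between the guards, with its upper end within about a pixel of the expected place. The gripper's force reading is near zero. The foot itself is hidden behind a guard, so its seating rests on the contact reading.

**Bystanders:** In the scene view the jar, the pot and the purple look-alike show no shift. The top-view comparison was no use because the arm and its shadows covered them.

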